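# Lock off the bench isolator

### The arm

A 6-joint arm with a two-finger parallel gripper is mounted at the origin on the work surface. World frame = base frame: x ahead of the robot, y to its left, z up, the work surface at z = 0. Lengths are in m, angles in rad, forces in N, time in s.
With the tool pointing down it reaches from about 0.275 to 0.75 m from the base axis. Payload 10.2 kg.
Tool frame: the origin (TCP) lies midway between the tips of the shut fingers; the grasp point (between the pads) lies 19 mm behind it; z points along the fingers, y is the line along which they close (so a half turn about z gives the same grasp; the last joint's range is limited). The gripper opens to 88 mm and grips with 3 to 60 N. Pads are 18 mm wide; open, the fingers measure 123 mm over their backs; the gripper's body (75 mm by 187 mm) begins 45 mm behind the grasp point.
Start: joints at [1.013, 0.313, 1.498, -0, 1.331, -0.223], TCP at [0.173, 0.496, 0.239] pointing down, gripper open.
Joint ranges: [-2.94, 2.94], [-0.97, 2.17], [0.19, 2.56], [-1.23, 4.37], [0.02, 3.11], [-2.88, 2.88]. Speed limits (rad/s): [2.39, 2.39, 3.01, 3.14, 3.14, 3.14].

### API

Orientations are given as a 3x3 rotation matrix whose columns are the frame's x, y, z axes.
In Python, from plant import ctrl gives the robot as it stands.
- The arm moves only by the tool apply_moves, never from a script. Its argument "increments" is a list that holds one entry, the list of rows, each a list of 5 numbers: the finger opening in cm, from 0 to 8.81, then the shift along the tool's x, y, z in cm, then the turn about the tool's z in degrees. In form: [[[grip, dx, dy, dz, twist], ...]]. A call has 1 to 10 rows; each row shifts and turns the commanded pose from where the row before left it, along the tool's axes as they then stand; what a row does not reach is not made up. A row lasts 1/8 s, in which the tool goes at most 62.5 mm and 10.7 degrees, less where a joint would pass 70% of its speed; a pose out of reach is approached as far as the arm can. A call is refused whole if a number of a shift passes 6.25 or a number of a turn 10.7, either way. A call with a gripper value outside its range is refused whole. The fingers move at their own pace and stop on an object; "newtons" is the grip in N (left out, the last holds). Time passes only in rows, so rows that do not move let the fingers close. It gives the time, the measured TCP pose, the force, the opening and the grip force at its end, in the units of the state.
- ctrl.read_state(): the state, without advancing time (a new reading comes with each control period).
- ctrl.grab_frame(name): name is "scene" or "top" or "wrist"; returns a dict with "img" (384x512x3 uint8, red, green, blue), "mtx" (3x3 intrinsics, pixels), "rvec" (rotation vector, rad) and "tvec" (3), from world to camera coordinates, as OpenCV has them. Camera axes: x right, y down, z forward; pixel columns grow to the right and rows downward; lengths in m; the calibration is good to about 2 mm. A picture is of the moment at which its call begins. There is no depth.
- ctrl.finish_job(): hands the job in; it is judged then, once.
Trained networks look in a picture, given as the dict that the camera call returned (one of the last four; its "shot" number tells which), for a name from the list of things; names that differ only in an ending like _2 or _b are one class to them, and where a whole thing is asked for, a point or a joint stands for the part that bears it (a point fixed in the world has none). Each returns a list of dicts, best first, with "score" (0 to 1); they miss things now and then, are a little off and sometimes report something else, mostly with a low value. They report only what shows in the picture. A call takes as long as a camera call. They do not tell look-alikes from the thing itself.
- ctrl.boxes_of(target, picture): "bbox" ([left, top, right, bottom] in pixels, round what is visible of it).
The state is a dict: "time_s": time; "joint_pos": joint angles; "qvel": joint speeds; "tau": joint torques, N m; "ee_pos": TCP position; "orientation": TCP orientation; "wrist_force": force on the tool from outside, world axes, zero at the start; "wrist_torque": the same for the moment, N m; "grip_width": finger opening in m; "finger_force": force on a finger pad.
Only numpy, scipy, OpenCV 4.12 (cv2) and the standard library are available. Lean on these libraries where they do the work, as an engineer would, in place of code of your own. Each camera call takes 0.05 s, during which the arm holds its last target. There are 200 camera calls.

### The job

The engraver is going to be serviced, so lock off its supply: swing the handle on the grey isolator box from on round to off, where a sprung buffer holds it a little short, line its padlock hole up with the hole in the fixed lug underneath, and hang the open padlock through both holes. Let go of it, and leave everything else on the bench where it is.

Things in the scene. Friction and masses are not known exactly. Their poses are not given: they have to be found in the camera images.
- isolator: Grey steel isolator box fixed to the bench, 166 x 246 x 120 mm high, lying on its back, lid up. Origin: centre of its underside; x points to its back (two conduits bend down to the bench there, to x = 128 mm), y to the side with two round outlets, z up. A lever handle turns on the lid; a steel angle bracket on the front (-x) carries the locking lug.
- pivot (a point): The handle's vertical axis, at the lid (120 mm above the bench). Towards the box's +y side is on (it starts up to 0.3 rad on from there); off is a quarter turn anticlockwise from on, seen from above, pointing to the box's front; a firm stop comes 0.06 rad past that. It is stiff (0.15 N m) and stays where it is left, except that from 0.06 rad short of off a sprung buffer pushes it back.
- lug_drawn (a point): The place over the lug's hole as drawn: on the lug's upper face, 143 mm above the bench, 124 mm from the axis straight to the box's front. The bracket is clamped through slots, so the real hole lies anywhere up to 6 mm to either side of here along the box's y: look or feel for it. The lug is a level plate 5 mm thick, 40 mm wide, ending 13 mm beyond the hole; the hole is vertical, 13 mm wide.
- handle_grip (a point): Middle of the handle's black grip, 158 mm above the bench, 64 mm from the axis; moves with the handle. The grip is a bar 24 mm wide and 58 mm long along the handle, from 138 to 168 mm above the bench; the lid is at 120 mm. The point's y axis points outward along the handle. At off, the buffer's barrel (to 160 mm high) stands 101 mm from the axis on its -y side.
- handle_hole (a point): Centre of the padlock hole in the flat steel ear at the handle's end: vertical, 13 mm wide, in a plate 5 mm thick (148 to 153 mm above the bench) and 36 mm wide, 124 mm from the axis; the ear ends 15 mm beyond the hole. Let go at off, the handle is pushed back by the buffer until this hole is about 7 mm short of lug_drawn; drawing it on from there takes about 5 N here.
- padlock: The open padlock, standing on the bench, about 0.2 kg. Black nylon body 60 x 28 x 50 mm high; origin: centre of its underside, x along the width. Shackle, rigid, a 10 mm round bar in the x-z plane: captive leg rises at x = 18 mm, bends over in a half circle (inner top 107, outer top 117 mm above the underside) and comes down beside the body as the free leg at x = 54 mm.
- shackle_tip (a point): Flat lower end of the padlock's free leg, pointing down, 59 mm above its underside, 54 mm from its centre along x. Put in the handle's hole it can draw the handle home, and drops when it finds the lug's hole. It goes down until the bend sits on the ear (tip about 43 mm below the ear's top); the body hangs on the lug's outer side, away from the box, and swings a little.
- shackle_hold (a point): A good place to hold the padlock, fingers closing across its y: where the captive leg runs into the bend, x = 24 mm, 100 mm above the padlock's underside. The bar is 10 mm thick. The padlock's weight is about under this place (x = 17 mm); pinched by the bare bend or by a straight leg alone it may turn in the fingers, so move it gently.
- padlock_shut: A colleague's padlock, the same but with its shackle shut, 102 mm high in all, standing on the bench. Not to be used. Origin: centre of its underside.
- glue: White glue bottle, 58 mm in diameter, 140 mm high, standing; origin at the centre of its underside.
- panel: Laser-cut plywood panel with finger-joint edges, 140 x 98 x 4 mm, lying flat; origin at the centre of its underside.
- plybox: Open plywood box with finger joints, 100 x 100 x 100 mm; origin at the centre of its underside.
- screwdriver: Screwdriver 190 mm long, lying on the bench.
- mug: White mug, 80 mm in diameter, 95 mm high, standing.
- wrench: Steel wrench 170 mm long, lying on the bench.
Things that resemble listed ones, but are neither listed nor needed, are in the scene too. Leave any orange, pink or red look-alike of the padlock alone.

How it is judged:
By the outcome, as a careful person would: the job done as asked, in the order asked, and still so for the second after the job is handed in, with the robot touching nothing.
It also fails if it takes over 72 s, if anything falls off the work surface, if the arm or the gripper's body presses on something with over 40 N, if the wrist force passes 120 N, or if a joint passes its speed limit or range.

## Working session

There is one attempt and no reset: what is moved stays moved. The work goes in short steps, Python scripts to look and compute and a tool call to move; the robot and the scene stay as the last step left them, time stands still between calls to the robot, and variables do not carry over. Pictures are saved under pics/ and viewed, at most 10 in all, crops included, and the job is handed in when it is done.

Besides the shell and the picture viewer there is one more tool, called after "Request:" as name(argument=value, ...), one argument or row to a line, values as JSON. apply_moves: Moves the arm, as the interface text tells. Its arguments: {"type":"object","properties":{"increments":{"type":"array","items":{"type":"array","items":{"type":"array","items":{"type":"number"}}}},"newtons":{"type":"number"}},"required":["increments"]}

```bash
ls; mkdir -p pics; cat > h.py <<'E'
import numpy as np, cv2
from plant import ctrl
def cam(p):
    R,_=cv2.Rodrigues(np.array(p["rvec"],float)); t=np.array(p["tvec"],float).ravel(); return np.array(p["mtx"],float),R,t
def proj(p,X):
    return cv2.projectPoints(np.array(X,float).reshape(-1,1,3),np.array(p["rvec"],float),np.array(p["tvec"],float),np.array(p["mtx"],float),None)[0].reshape(-1,2)
def atz(p,uv,z):
    K,R,t=cam(p); d=R.T@np.linalg.inv(K)@np.array([uv[0],uv[1],1.]); c=-R.T@t
    return c+d*(z-c[2])/d[2]
def save(p,n,crop=None,s=1):
    im=p["img"][:,:,::-1]
    if crop: im=im[crop[1]:crop[3],crop[0]:crop[2]]
    cv2.imwrite("pics/"+n+".png",cv2.resize(np.ascontiguousarray(im),None,fx=s,fy=s,interpolation=cv2.INTER_CUBIC))
E
python3 - <<'E'
from h import *
np.set_printoptions(precision=3,suppress=True)
A=[]
for n in ["top","scene"]:
    p=ctrl.grab_frame(n); A.append(p["img"])
    K,R,t=cam(p); print(n,K[0,0],-R.T@t,R[2])
    for k in ["isolator","handle_grip","handle_hole","padlock","shackle_tip","shackle_hold","padlock_shut","lug_drawn","glue","plybox","mug"]:
        try: print(n,k,[(round(b["score"],2),np.round(b["bbox"]).tolist()) for b in ctrl.boxes_of(k,p)[:4]])
        except Exception as e: print(k,e)
    save(p,n+"0",None,1.5)
E
```

```text
pics
top 430.6064267512106 [0.295 0.033 1.427] [ 0.161  0.001 -0.987]
top isolator [(0.63, [357.0, 127.0, 402.0, 155.0]), (0.56, [194.0, 114.0, 288.0, 179.0])]
top handle_grip [(0.55, [205.0, 131.0, 258.0, 151.0])]
top handle_hole [(0.56, [203.0, 131.0, 257.0, 150.0]), (0.51, [187.0, 220.0, 241.0, 236.0])]
top padlock [(0.61, [322.0, 188.0, 340.0, 201.0]), (0.57, [303.0, 152.0, 330.0, 166.0]), (0.56, [370.0, 242.0, 383.0, 271.0]), (0.5, [358.0, 204.0, 375.0, 233.0])]
top shackle_tip [(0.66, [368.0, 246.0, 383.0, 271.0]), (0.65, [318.0, 187.0, 344.0, 200.0]), (0.64, [357.0, 200.0, 374.0, 231.0]), (0.49, [308.0, 152.0, 331.0, 169.0])]
top shackle_hold [(0.55, [306.0, 152.0, 333.0, 162.0]), (0.54, [323.0, 187.0, 344.0, 203.0]), (0.53, [357.0, 202.0, 376.0, 234.0]), (0.49, [367.0, 246.0, 384.0, 270.0])]
top padlock_shut [(0.55, [142.0, 217.0, 185.0, 266.0]), (0.5, [352.0, 156.0, 367.0, 175.0])]
top lug_drawn [(0.73, [191.0, 111.0, 287.0, 186.0]), (0.39, [357.0, 125.0, 399.0, 154.0])]
top glue [(0.56, [303.0, 225.0, 320.0, 243.0])]
top plybox [(0.92, [102.0, 177.0, 149.0, 220.0])]
top mug
[... 577 characters left out ...]
(0.63, [207.0, 227.0, 226.0, 276.0])]
scene shackle_hold [(0.86, [165.0, 211.0, 183.0, 263.0]), (0.77, [77.0, 207.0, 108.0, 243.0]), (0.68, [108.0, 227.0, 140.0, 260.0]), (0.66, [204.0, 229.0, 226.0, 280.0])]
scene padlock_shut [(0.83, [153.0, 258.0, 180.0, 294.0]), (0.54, [108.0, 225.0, 140.0, 258.0]), (0.36, [157.0, 186.0, 179.0, 225.0])]
scene lug_drawn [(0.75, [232.0, 180.0, 248.0, 194.0]), (0.71, [222.0, 267.0, 257.0, 317.0]), (0.61, [231.0, 171.0, 339.0, 263.0]), (0.18, [107.0, 223.0, 138.0, 258.0])]
scene glue [(0.95, [157.0, 186.0, 179.0, 227.0])]
scene plybox [(0.76, [304.0, 136.0, 340.0, 173.0])]
scene mug [(0.81, [223.0, 264.0, 256.0, 318.0]), (0.25, [303.0, 133.0, 338.0, 175.0])]
```

View pics/top0.png

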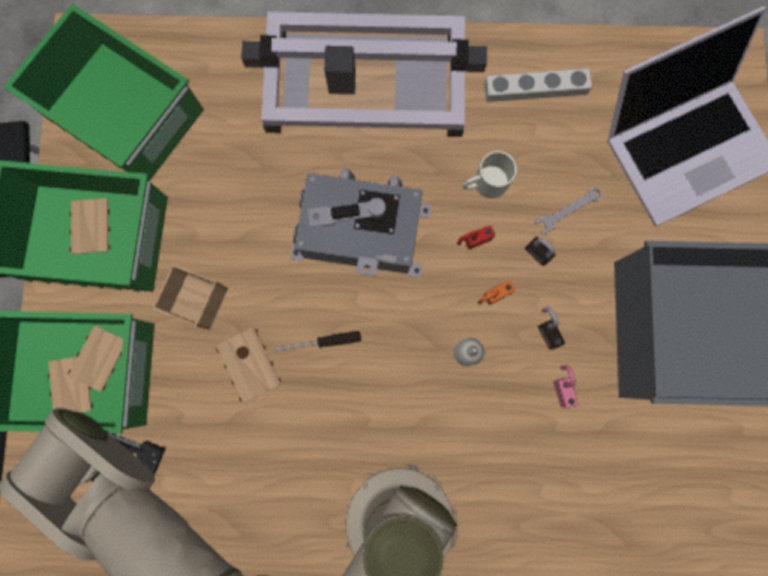

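View pics/scene0.png

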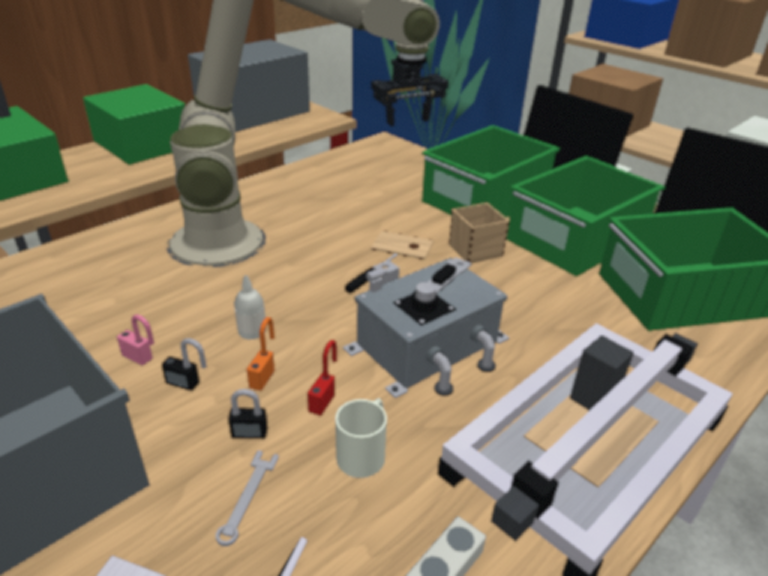

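Top view (1.5x pixels): isolator is centred near (358,222) with its front (lug at (368,267)) facing the robot. The handle points left (on), and its hub is at (374,207). The open black padlock is at (551,330), and the shut one at (540,250).

```bash
python3 - <<'E'
from h import *
np.set_printoptions(precision=3,suppress=True)
p=ctrl.grab_frame("top")
f=lambda u,v,z:print(np.array([u,v]),z,atz(p,(u/1.5,v/1.5),z))
f(374,207,.165);f(368,267,.143);f(320,215,.153);f(345,212,.168)
for c in [(309,176),(422,188),(412,266),(300,251)]: f(*c,.12)
f(551,334,.05);f(550,312,.112)
save(p,"padcrop",(330,190,400,290),6)
E
```

```text
[374 207] 0.165 [0.641 0.066 0.165]
[368 267] 0.143 [0.522 0.075 0.143]
[320 215] 0.153 [0.625 0.175 0.153]
[345 212] 0.168 [0.628 0.124 0.168]
[309 176] 0.12 [0.717 0.205 0.12 ]
[422 188] 0.12 [ 0.696 -0.033  0.12 ]
[412 266] 0.12 [ 0.53  -0.014  0.12 ]
[300 251] 0.12 [0.556 0.217 0.12 ]
[551 334] 0.05 [ 0.402 -0.315  0.05 ]
[550 312] 0.112 [ 0.442 -0.298  0.112]
```

View pics/padcrop.png

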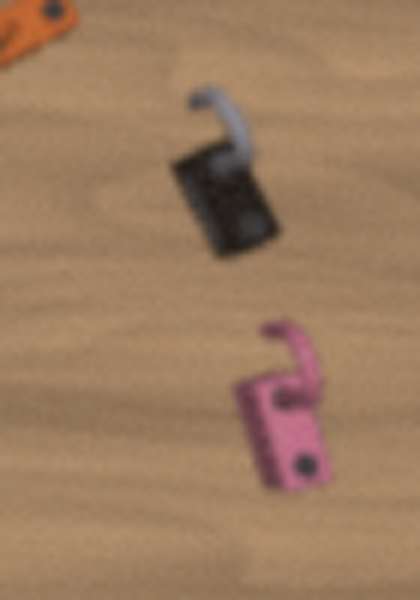

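```bash
cat >> h.py <<'E'
def pose():
    s=ctrl.read_state(); R=np.array(s["orientation"]); return np.array(s["ee_pos"]),R,np.arctan2(R[1,0],R[0,0])
def rows(way,grip,p0=None,psi0=None,step=5.5,tw=9.5):
    """way: list of (x,y,z,psi[,n]); prints rows. vertical tool: x=(c,s,0), y=(s,-c,0), z=down"""
    p,R,psi=pose()
    if p0 is not None: p,psi=np.array(p0,float),psi0
    out=[]
    for w in way:
        t=np.array(w[:3]); dp=(t-p)*100; d=(w[3]-psi+np.pi)%(2*np.pi)-np.pi
        n=int(max(np.ceil(np.linalg.norm(dp)/step),np.ceil(abs(np.degrees(d))/tw),1))
        if len(w)>4:n=max(n,w[4])
        for i in range(n):
            a=psi+d*i/n; c,s=np.cos(a),np.sin(a); v=dp/n
            out.append([grip,round(c*v[0]+s*v[1],2),round(s*v[0]-c*v[1],2),round(-v[2],2),round(-np.degrees(d)/n,1)])
        p,psi=t,psi+d
    print(len(out)); print("[["+",".join(str(r).replace(" ","") for r in out)+"]]")
E
python3 - <<'E'
from h import *
np.set_printoptions(precision=3,suppress=True)
s=ctrl.read_state(); print(s["time_s"],s["joint_pos"],s["ee_pos"],s["orientation"],pose()[2],s["grip_width"])
for psi in (1.716,1.716-np.pi): rows([(.60,.16,.30,psi)],8.8)
E
```

```text
1.25 [ 1.013  0.313  1.498  0.     1.331 -0.223] [0.173 0.496 0.239] [[-0.944  0.329 -0.   ]
 [ 0.329  0.944 -0.   ]
 [ 0.    -0.    -1.   ]] 2.806797184220178 0.08793370550207205
10
[[[8.8,np.float64(-5.14),np.float64(-1.77),np.float64(-0.61),np.float64(6.2)],[8.8,np.float64(-5.3),np.float64(-1.2),np.float64(-0.61),np.float64(6.2)],[8.8,np.float64(-5.4),np.float64(-0.61),np.float64(-0.61),np.float64(6.2)],[8.8,np.float64(-5.44),np.float64(-0.02),np.float64(-0.61),np.float64(6.2)],[8.8,np.float64(-5.41),np.float64(0.57),np.float64(-0.61),np.float64(6.2)],[8.8,np.float64(-5.31),np.float64(1.16),np.float64(-0.61),np.float64(6.2)],[8.8,np.float64(-5.15),np.float64(1.73),np.float64(-0.61),np.float64(6.2)],[8.8,np.float64(-4.94),np.float64(2.28),np.float64(-0.61),np.float64(6.2)],[8.8,np.float64(-4.66),np.float64(2.8),np.float64(-0.61),np.float64(6.2)],[8.8,np.float64(-4.33),np.float64(3.29),np.float64(-0.61),np.float64(6.2)]]]
13
[[[8.8,np.float64(-3.95),np.float64(-1.36),np.float64(-0.47),np.float64(-9.0)],[8.8,np.float64(-3.69),np.float64(-1.96),np.float64(-0.47),np.float64(-9.0)],[8.8,np.float64(-3.34),np.float64(-2.52),np.float64(-0.47),np.float64(-9.0)],[8.8,np.float64(-2.9),np.float64(-3.01),np.float64(-0.47),np.float64(-9.0)],[8.8,np.float64(-2.39),np.float64(-3.43),np.float64(-0.47),np.float64(-9.0)],[8.8,np.float64(-1.82),np.float64(-3.76),np.float64(-0.47),np.float64(-9.0)],[8.8,np.float64(-1.21),np.float64(-4.0),np.float64(-0.47),np.float64(-9.0)],[8.8,np.float64(-0.56),np.float64(-4.14),np.float64(-0.47),np.float64(-9.0)],[8.8,np.float64(0.09),np.float64(-4.18),np.float64(-0.47),np.float64(-9.0)],[8.8,np.float64(0.75),np.float64(-4.11),np.float64(-0.47),np.float64(-9.0)],[8.8,np.float64(1.39),np.float64(-3.95),np.float64(-0.47),np.float64(-9.0)],[8.8,np.float64(1.99),np.float64(-3.68),np.float64(-0.47),np.float64(-9.0)],[8.8,np.float64(2.54),np.float64(-3.32),np.float64(-0.47),np.float64(-9.0)]]]
```

Request:
apply_moves(
  increments=[
    [[8.8,-5.1,-1.8,-0.6,6.2],[8.8,-5.3,-1.2,-0.6,6.2],[8.8,-5.4,-0.6,-0.6,6.2],[8.8,-5.4,0,-0.6,6.2],[8.8,-5.4,0.6,-0.6,6.2],[8.8,-5.3,1.2,-0.6,6.2],[8.8,-5.2,1.7,-0.6,6.2],[8.8,-4.9,2.3,-0.6,6.2],[8.8,-4.7,2.8,-0.6,6.2],[8.8,-4.3,3.3,-0.6,6.2]],
  ],
)

```text
time_s: 2.5
ee_pos: [0.6025, 0.1611, 0.2989]
orientation: [[-0.15, 0.989, 0.0], [0.989, 0.15, 0.0], [0.0, 0.0, -1.0]]
wrist_force: [-0.3, 0.7, 0.9]
grip_width: 0.0878
finger_force: 0.0
```

```bash
sed -i 's/out.append(\[grip,/out.append([float(q)+0. for q in [grip,/; s/,1)\])$/,1)]])/' h.py; python3 - <<'E'
from h import *
np.set_printoptions(precision=3,suppress=True)
p=ctrl.grab_frame("wrist"); K,R,t=cam(p); print(K[0,0],-R.T@t,R[2],pose())
save(p,"w1",None,1.5)
for k in ["handle_grip","handle_hole","lug_drawn"]: print(k,[(round(b["score"],2),np.round(b["bbox"]).tolist()) for b in ctrl.boxes_of(k,p)[:3]])
E
```

```text
309.7725033639548 [0.593 0.229 0.444] [ 0.041 -0.261 -0.964] (array([0.606, 0.157, 0.298]), array([[-0.141,  0.99 ,  0.001],
       [ 0.99 ,  0.141, -0.002],
       [-0.002,  0.001, -1.   ]]), np.float64(1.711802160205261))
handle_grip [(0.79, [254.0, 140.0, 300.0, 276.0]), (0.57, [71.0, 38.0, 110.0, 187.0])]
handle_hole [(0.94, [254.0, 141.0, 300.0, 278.0])]
lug_drawn [(0.85, [170.0, 81.0, 374.0, 334.0])]
```

View pics/w1.png

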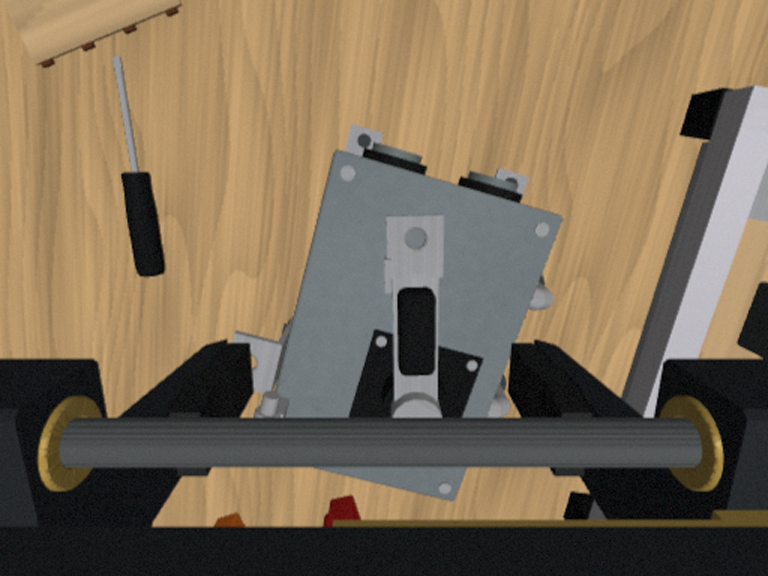

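The wrist view (1.5x pixels) shows the handle hole at (416,237), the grip centre at (417,331), the hub at (416,403), the lid corners at (338,152) and (561,214), and the lug hole partly visible at about (254,358).

```bash
python3 - <<'E'
from h import *
np.set_printoptions(precision=4,suppress=True)
p=ctrl.grab_frame("wrist")
g=lambda u,v,z:atz(p,(u/1.5,v/1.5),z)[:2]
h=g(416,237,.153); m=g(417,331,.168); l=g(254,358,.143); a=g(338,152,.12); b=g(561,214,.12); c=g(455,499,.12)
print("hole",h,"grip",m,"lug",l,a,b,c)
print("side ab",np.linalg.norm(a-b),np.arctan2(*(b-a)[::-1]),"bc",np.linalg.norm(b-c),np.arctan2(*(b-c)[::-1])-np.pi/2)
th=np.arctan2(*(h-m)[::-1]); d=(h-m)/np.linalg.norm(h-m); print("handle",th,np.linalg.norm(h-m),"pivot",h-.124*d,m-.064*d)
E
```

```text
hole [0.6212 0.1883] grip [0.6307 0.1318] lug [0.5252 0.0856] [0.5632 0.2318] [0.7209 0.2148] [ 0.6942 -0.0254]
side ab 0.15864790514763333 -0.10775447838137564 bc 0.24164857360385733 -0.11081526979057421
handle 1.737066269359494 0.05727419849153795 pivot [0.6418 0.066 ] [0.6413 0.0687]
```

```bash
python3 - <<'E'
from h import *
P=np.array([.6415,.067]); 
at=lambda th,z,r=.064:(P[0]+r*np.cos(th),P[1]+r*np.sin(th),z,th)
rows([at(1.737,.2),at(1.737,.138)],8.8)
q=at(1.737,.138)
rows([at(t,.138) for t in np.linspace(1.737,3.04,11)[1:]],0,q[:3],q[3])
E
```

```text
4
[[[8.8,-1.84,1.23,4.92,-0.3],[8.8,-1.85,1.22,4.92,-0.3],[8.8,0.0,0.0,3.1,0.0],[8.8,0.0,0.0,3.1,0.0]]]
10
[[[0.0,-0.05,-0.83,0.0,-7.5],[0.0,-0.05,-0.83,0.0,-7.5],[0.0,-0.05,-0.83,0.0,-7.5],[0.0,-0.05,-0.83,0.0,-7.5],[0.0,-0.05,-0.83,0.0,-7.5],[0.0,-0.05,-0.83,0.0,-7.5],[0.0,-0.05,-0.83,0.0,-7.5],[0.0,-0.05,-0.83,0.0,-7.5],[0.0,-0.05,-0.83,0.0,-7.5],[0.0,-0.05,-0.83,0.0,-7.5]]]
```

Request:
apply_moves(
  increments=[
    [[8.8,-1.8,1.2,4.9,-0.3],[8.8,-1.9,1.2,4.9,-0.3],[8.8,0,0,3.1,0],[8.8,0,0,3.1,0],[8.8,0,0,0,0],[0,0,0,0,0],[0,0,0,0,0],[0,0,0,0,0],[0,0,0,0,0],[0,0,0,0,0]],
  ],
  newtons=30,
)

```text
time_s: 4.0
ee_pos: [0.6308, 0.1296, 0.1388]
orientation: [[-0.164, 0.987, 0.0], [0.987, 0.164, 0.0], [-0.0, 0.0, -1.0]]
wrist_force: [-0.4, 0.4, -0.9]
grip_width: 0.04
finger_force: 0.0
```

Request:
apply_moves(
  increments=[
    [[0,0,0,0,0],[0,0,0,0,0],[0,0,0,0,0],[0,0,0,0,0]],
  ],
)

```text
time_s: 4.5
ee_pos: [0.6308, 0.1296, 0.1387]
orientation: [[-0.164, 0.987, 0.0], [0.987, 0.164, -0.0], [-0.0, 0.0, -1.0]]
wrist_force: [0.9, 0.1, -0.0]
grip_width: 0.0293
finger_force: 30.0
```

Request:
apply_moves(
  increments=[
    [[0,-0.05,-0.83,0,-7.5],[0,-0.05,-0.83,0,-7.5],[0,-0.05,-0.83,0,-7.5],[0,-0.05,-0.83,0,-7.5],[0,-0.05,-0.83,0,-7.5]],
  ],
)

```text
time_s: 5.12
ee_pos: [0.5937, 0.1098, 0.1387]
orientation: [[-0.732, 0.681, -0.002], [0.681, 0.732, -0.001], [0.001, -0.002, -1.0]]
wrist_force: [-5.5, -5.1, 1.3]
grip_width: 0.0295
finger_force: 30.3
```

Request:
apply_moves(
  increments=[
    [[0,-0.05,-0.83,0,-7.5],[0,-0.05,-0.83,0,-7.5],[0,-0.05,-0.83,0,-7.5],[0,-0.05,-0.83,0,-7.5],[0,-0.05,-0.83,0,-7.5],[0,0,0,0,0]],
  ],
)

```text
time_s: 5.88
ee_pos: [0.5755, 0.0719, 0.1386]
orientation: [[-0.995, 0.098, -0.006], [0.098, 0.995, -0.001], [0.006, -0.002, -1.0]]
wrist_force: [-12.8, -7.0, 6.4]
grip_width: 0.0297
finger_force: 30.6
```

```bash
python3 - <<'E'
from h import *
np.set_printoptions(precision=4,suppress=True)
p=ctrl.grab_frame("wrist"); save(p,"w2",None,1.5); print(pose())
print(proj(p,[[.518,.081,.143]])*1.5)
E
```

```text
(array([0.5756, 0.0721, 0.1386]), array([[-0.9951,  0.0989, -0.0061],
       [ 0.099 ,  0.9951, -0.0016],
       [ 0.0059, -0.0022, -1.    ]]), np.float64(3.0424686742180462))
[[387.8816 193.151 ]]
```

View pics/w2.png

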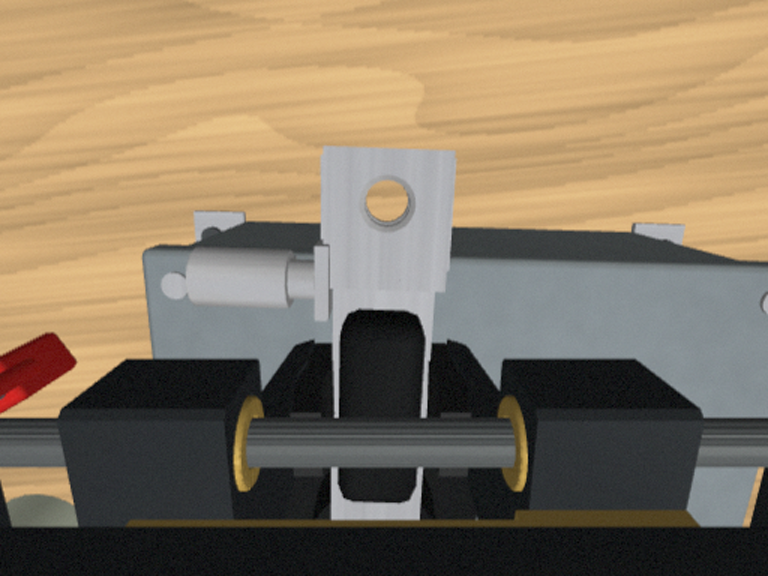

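Handle is at off. The ear hole is at (387,202) and bench wood shows through it, so the lug hole must be nearly aligned. Zooming in on it.

```bash
python3 - <<'E'
from h import *
np.set_printoptions(precision=4,suppress=True)
p=ctrl.grab_frame("wrist"); save(p,"w3",(205,90,315,170),7)
for z in (.153,.148,.143,.138): print(z,atz(p,(387/1.5,202/1.5),z))
E
```

```text
0.153 [0.5198 0.0806 0.153 ]
0.148 [0.5202 0.0806 0.148 ]
0.143 [0.5206 0.0807 0.143 ]
0.138 [0.521  0.0807 0.138 ]
```

View pics/w3.png

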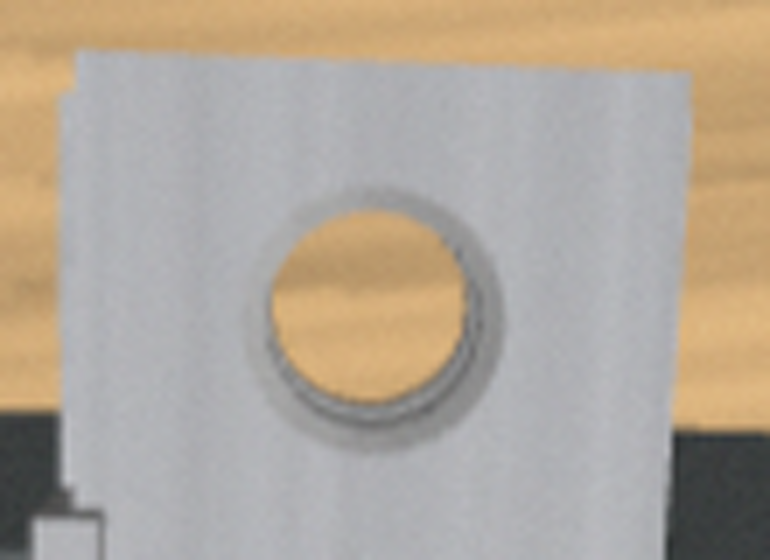

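The ear hole and lug hole are aligned to about a millimetre (through-hole centre at (368,307) of the crop). I'll release, rise and re-check the rested handle.

Request:
apply_moves(
  increments=[
    [[8.8,0,0,0,0],[8.8,0,0,0,0],[8.8,0,0,0,0],[8.8,0,0,0,0],[8.8,0,0,-2,0],[8.8,0,0,-4.5,0],[8.8,0,0,-5,0],[8.8,0,0,-4.5,0]],
  ],
)

```text
time_s: 6.98
ee_pos: [0.5775, 0.0734, 0.3006]
orientation: [[-0.995, 0.097, 0.001], [0.097, 0.995, -0.0], [-0.001, 0.0, -1.0]]
wrist_force: [0.4, 0.1, 1.3]
grip_width: 0.0881
finger_force: 0.0
```

```bash
python3 - <<'E'
from h import *
np.set_printoptions(precision=4,suppress=True)
p=ctrl.grab_frame("wrist"); save(p,"w4",(120,60,400,270),2.8); print(pose())
rows([(.39,-.29,.30,.5)],8.8)
E
```

```text
(array([0.5787, 0.0734, 0.3068]), array([[-0.9952,  0.097 ,  0.01  ],
       [ 0.097 ,  0.9953, -0.0008],
       [-0.0101,  0.0002, -0.9999]]), np.float64(3.0444011892674676))
16
[[[8.8,0.95,-2.37,0.04,9.1],[8.8,0.57,-2.5,0.04,9.1],[8.8,0.16,-2.55,0.04,9.1],[8.8,-0.24,-2.55,0.04,9.1],[8.8,-0.64,-2.48,0.04,9.1],[8.8,-1.03,-2.34,0.04,9.1],[8.8,-1.39,-2.15,0.04,9.1],[8.8,-1.71,-1.9,0.04,9.1],[8.8,-1.99,-1.61,0.04,9.1],[8.8,-2.22,-1.27,0.04,9.1],[8.8,-2.39,-0.91,0.04,9.1],[8.8,-2.51,-0.52,0.04,9.1],[8.8,-2.56,-0.11,0.04,9.1],[8.8,-2.54,0.29,0.04,9.1],[8.8,-2.46,0.69,0.04,9.1],[8.8,-2.32,1.07,0.04,9.1]]]
```

View pics/w4.png

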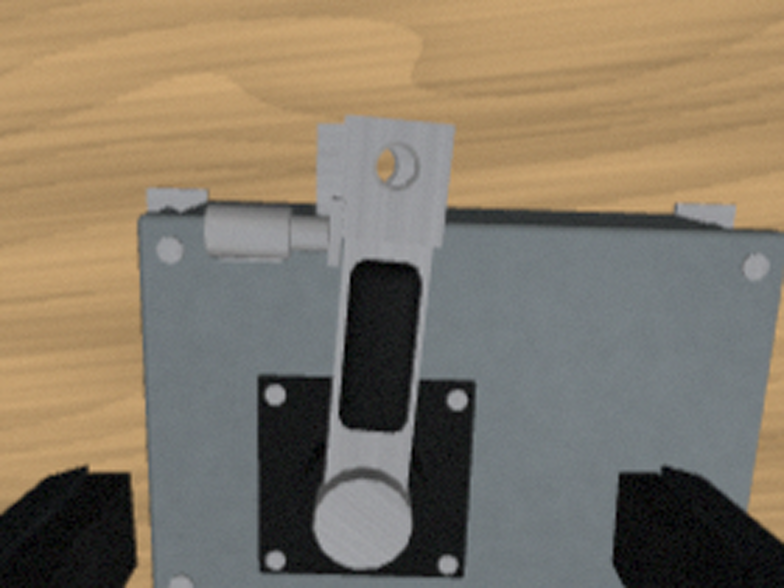

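Handle rests about 7.5 mm short: ear hole at crop (398,166), lug centre at about (375,160). Next is the open padlock.

Request:
apply_moves(
  increments=[
    [[8.8,0.9,-2.4,0,9.1],[8.8,0.6,-2.5,0,9.1],[8.8,0.2,-2.5,0,9.1],[8.8,-0.2,-2.5,0,9.1],[8.8,-0.6,-2.5,0,9.1],[8.8,-1.0,-2.3,0,9.1],[8.8,-1.4,-2.1,0,9.1],[8.8,-1.7,-1.9,0,9.1]],
  ],
)

```text
time_s: 8.02
ee_pos: [0.483, -0.1072, 0.2986]
orientation: [[-0.196, 0.981, 0.0], [0.981, 0.196, -0.0], [-0.0, 0.0, -1.0]]
wrist_force: [-0.2, 0.4, 0.1]
grip_width: 0.0883
finger_force: 0.0
```

Request:
apply_moves(
  increments=[
    [[8.8,-2.0,-1.6,0,9.1],[8.8,-2.2,-1.3,0,9.1],[8.8,-2.4,-0.9,0,9.1],[8.8,-2.5,-0.5,0,9.1],[8.8,-2.6,-0.1,0,9.1],[8.8,-2.5,0.3,0,9.1],[8.8,-2.5,0.7,0,9.1],[8.8,-2.3,1.1,0,9.1],[8.8,0,0,0,0]],
  ],
)

```text
time_s: 9.15
ee_pos: [0.3895, -0.2897, 0.2984]
orientation: [[0.877, 0.481, -0.0], [0.481, -0.877, 0.0], [-0.0, -0.0, -1.0]]
wrist_force: [0.4, 1.2, 0.7]
grip_width: 0.0881
finger_force: 0.0
```

```bash
python3 - <<'E'
from h import *
np.set_printoptions(precision=4,suppress=True)
p=ctrl.grab_frame("wrist"); save(p,"w5",None,1.5); print(pose())
for k in ["padlock","shackle_tip"]: print(k,[(round(b["score"],2),np.round(b["bbox"]).tolist()) for b in ctrl.boxes_of(k,p)[:3]])
E
```

```text
(array([ 0.3899, -0.2889,  0.2985]), array([[ 0.8755,  0.4832, -0.    ],
       [ 0.4832, -0.8755,  0.0004],
       [ 0.0002, -0.0003, -1.    ]]), np.float64(0.5042971908265457))
padlock [(0.85, [240.0, 214.0, 268.0, 274.0]), (0.77, [171.0, 35.0, 259.0, 71.0]), (0.7, [265.0, 115.0, 290.0, 187.0])]
shackle_tip [(0.98, [239.0, 215.0, 268.0, 273.0]), (0.96, [266.0, 122.0, 288.0, 188.0]), (0.56, [176.0, 37.0, 258.0, 72.0])]
```

View pics/w5.png

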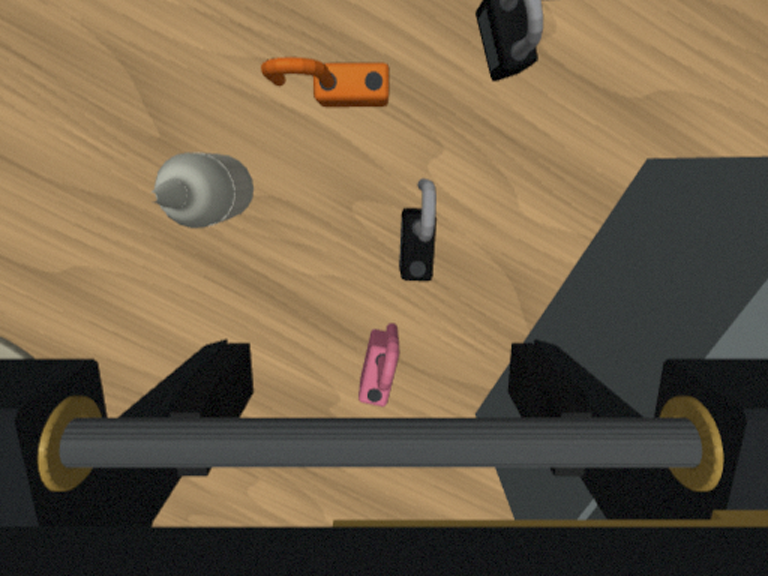

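The open padlock's body is at (417,245) with its shackle up to (427,182), almost aligned with tool x. I'll fit its pose by silhouette.

```bash
cat >> h.py <<'E'
from scipy.optimize import minimize
S=4
def sil(p,x,y,phi,shape,off):
    c,s=np.cos(phi),np.sin(phi); W=lambda L:np.array([[x+c*a-s*b,y+s*a+c*b,z] for a,b,z in L])
    im=np.zeros(shape,np.uint8); q=lambda P:((proj(p,P)-off+.5)*S*16).astype(np.int32)
    B=[(a,b,z) for a in(-.03,.03) for b in(-.014,.014) for z in(0,.05)]
    cv2.fillConvexPoly(im,cv2.convexHull(q(W(B))),255,cv2.LINE_8,4)
    th=np.linspace(np.pi,0,15)
    C=[(.018,0,.05)]+[(.036+.018*np.cos(t),0,.094+.018*np.sin(t)) for t in th]+[(.054,0,.062)]
    P=W(C); K,R,t=cam(p); dep=(R@P.T).T[:,2]+t[2]; uv=q(P)
    for i in range(len(C)-1):
        w=max(1,int(round(.010*K[0,0]/dep[i]*S))); cv2.line(im,tuple(map(int,uv[i])),tuple(map(int,uv[i+1])),255,w,cv2.LINE_8,4)
    return im
def fitpad(p,box,x0,zoff=0):
    l,t,r,b=box; im=p["img"][t:b,l:r]; hsv=cv2.cvtColor(np.ascontiguousarray(im),cv2.COLOR_RGB2HSV)
    m=(hsv[:,:,1]<75).astype(np.uint8)*255
    m=cv2.resize(m,None,fx=S,fy=S,interpolation=cv2.INTER_LINEAR)>127
    def cost(v):
        k=sil(p,*v,m.shape,np.array([l,t]))>0; return 1-(k&m).sum()/(k|m).sum()
    best=None
    for d in (-.3,0,.3):
        x=np.array(x0)+[0,0,d]
        r=minimize(cost,x,method="Nelder-Mead",options=dict(initial_simplex=x+np.array([[0,0,0],[.015,0,0],[0,.015,0],[0,0,.15]]),xatol=1e-4,fatol=1e-4))
        if best is None or r.fun<best.fun: best=r
    return best,m,sil(p,*best.x,m.shape,np.array([l,t]))
E
python3 - <<'E'
from h import *
np.set_printoptions(precision=4,suppress=True)
p=ctrl.grab_frame("wrist")
print(atz(p,(417/1.5,245/1.5),.05))
r,m,k=fitpad(p,(255,108,302,198),(*atz(p,(417/1.5,245/1.5),.05)[:2],.5)); print(r.x,r.fun)
o=np.zeros(m.shape+(3,),np.uint8); o[...,0]=m*255;o[...,1]=k; cv2.imwrite("pics/fit.png",o)
c,s=np.cos(r.x[2]),np.sin(r.x[2]); print("hold",r.x[0]+.024*c,r.x[1]+.024*s)
E
```

```text
[ 0.4061 -0.3157  0.05  ]
[ 0.4038 -0.319   0.4738] 0.1903815759765184
hold 0.425201221148018 -0.3080727651508924
```

```bash
python3 - <<'E'
from h import *
np.set_printoptions(precision=4,suppress=True)
p=ctrl.grab_frame("wrist")
hsv=cv2.cvtColor(p["img"],cv2.COLOR_RGB2HSV); 
for v in range(118,192,4): print(v," ".join("%3d/%3d"%(hsv[v,u,1],hsv[v,u,2]) for u in range(258,300,3)))
E
```

```text
118 109/173 110/167 109/169 110/169 109/171 109/171 108/174 110/176 111/174 107/174 111/175 109/183 111/186 106/185
122 107/171 108/166 109/168 111/177 109/173 112/171 113/167  92/149   5/ 93   2/114  66/131 110/178 111/184 110/181
126 109/171 110/164 108/167 113/162 109/166 112/185 107/177 101/139   3/ 96   2/136   2/126 101/149 109/173 109/189
130 107/164 111/167 110/171 108/165 110/164 110/165 110/163 109/183  56/122   4/142   7/146  65/122 109/166 107/165
134 109/155 110/157 108/160 109/164 112/171 108/165 107/160 111/163  60/124   5/144  11/143  62/124 110/163 107/164
138 106/169 107/165 107/157 111/158 105/161 110/163 109/171 113/170  49/115   7/144   9/147  64/132 110/179 109/177
142 109/166 111/170 109/168 110/165  55/ 14  34/ 15 116/ 11  51/ 15   3/ 88   5/146   5/146  77/126 105/182 109/178
146 109/173 109/166 111/163 110/156  80/ 16  38/ 20  73/ 21  68/ 15   2/107   5/146   2/140  92/ 97 109/164 112/168
150 109/169 108/165 106/173 106/157  55/ 23  27/ 28  18/ 56  11/ 94   2/116   4/145   4/140 101/ 86 107/160 110/170
154 109/159 110/157 111/163 108/147  75/ 17  11/ 23  16/
[... 403 characters left out ...]
/161
170 110/153 111/156 107/155  34/ 52  33/ 23  20/ 25  35/ 22  55/ 23 102/ 15  55/ 23  64/ 20 111/152 110/155 108/154
174 113/172 106/169 106/159  35/ 51  66/ 27  23/ 22  23/ 22  20/ 25  58/ 22  38/ 20  51/ 25 109/162 110/153 108/147
178 108/177 110/163 110/160  18/ 28  51/ 25  23/ 34  26/ 59  16/ 62  21/ 60 107/ 19  87/ 35 113/163 112/153 109/157
182 106/166 112/171 107/174 105/ 80  28/ 18  67/ 23  13/ 59  17/ 60  21/ 62  12/ 22 118/ 54 108/166 110/162 110/164
186 106/174 107/169 112/160 108/158  28/ 18  76/ 27  38/ 20  34/ 30  11/ 23  27/ 19 117/ 74 109/162 107/169 108/167
190 108/167 112/175 111/172 109/166 106/163 111/168 109/161 112/162 112/176 113/167 110/169 109/155 112/155 111/161
```

Dark pixels have noisy saturation, so I'll mask on saturation < 85 or value < 100.

```bash
sed -i 's/m=(hsv\[:,:,1\]<75)/m=((hsv[:,:,1]<85)|(hsv[:,:,2]<100))/' h.py; python3 - <<'E'
from h import *
np.set_printoptions(precision=4,suppress=True)
p=ctrl.grab_frame("wrist")
r,m,k=fitpad(p,(255,108,302,198),(.406,-.3157,.5)); print(r.x,r.fun)
c,s=np.cos(r.x[2]),np.sin(r.x[2]); h=(r.x[0]+.024*c,r.x[1]+.024*s); print("hold",h)
rows([(*h,.17,r.x[2])],8.8)
E
```

```text
[ 0.4041 -0.3187  0.4679] 0.06531054079653598
hold (np.float64(0.425474969982209), np.float64(-0.3078570107456382))
3
[[[8.8,0.71,1.14,4.29,0.7],[8.8,0.72,1.13,4.29,0.7],[8.8,0.74,1.12,4.29,0.7]]]
```

Request:
apply_moves(
  increments=[
    [[8.8,0.7,1.1,4.3,0.7],[8.8,0.7,1.1,4.3,0.7],[8.8,0.7,1.1,4.3,0.7],[8.8,0,0,0,0]],
  ],
)

```text
time_s: 9.95
ee_pos: [0.4236, -0.3069, 0.1675]
orientation: [[0.893, 0.451, -0.004], [0.451, -0.893, 0.004], [-0.001, -0.005, -1.0]]
wrist_force: [-0.1, -0.4, 0.7]
grip_width: 0.0878
finger_force: 0.0
```

```bash
python3 - <<'E'
from h import *
np.set_printoptions(precision=4,suppress=True)
p=ctrl.grab_frame("wrist"); print(pose())
C=proj(p,[[.404+a,-.319+b,z] for a in(-.03,.08) for b in(-.03,.06) for z in (0,.11)]); print(C.min(0),C.max(0))
lo=np.maximum(C.min(0).astype(int),0); hi=np.minimum(C.max(0).astype(int),[512,300])
r,m,k=fitpad(p,(230,20,320,225),(.404,-.3187,.468)); print(r.x,r.fun)
o=np.zeros(m.shape+(3,),np.uint8); o[...,0]=m*255;o[...,1]=k;o[...,2]=cv2.resize(p["img"][20:225,230:320,1],None,fx=4,fy=4); cv2.imwrite("pics/fit.png",cv2.resize(o,None,fx=.7,fy=.7))
c,s=np.cos(r.x[2]),np.sin(r.x[2]); h=(r.x[0]+.024*c,r.x[1]+.024*s); print("hold",h)
rows([(*h,.082,r.x[2])],8.8)
E
```

```text
(array([ 0.4241, -0.3076,  0.1698]), array([[ 0.8926,  0.4508, -0.001 ],
       [ 0.4508, -0.8926,  0.0012],
       [-0.0004, -0.0016, -1.    ]]), np.float64(0.46764705663588585))
[162.5814  96.6946] [352.6676 291.925 ]
[ 0.4024 -0.3194  0.4652] 0.07942548490056467
hold (np.float64(0.4238565118430732), np.float64(-0.30864404181641186))
2
[[[8.8,-0.03,0.04,4.39,0.1],[8.8,-0.03,0.04,4.39,0.1]]]
```

View pics/fit.png

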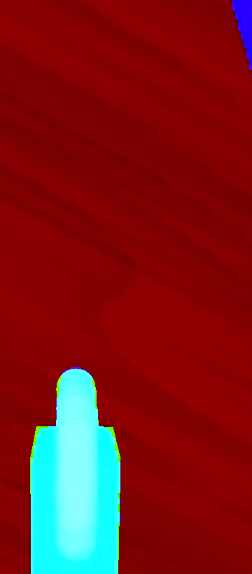

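The fit matches the silhouette closely (body and shackle coincide), so I'll go down and grip.

Request:
apply_moves(
  increments=[
    [[8.8,0,0,4.4,0],[8.8,0,0.1,4.4,0],[2.5,0,0,0,0],[2.5,0,0,0,0],[2.5,0,0,0,0],[2.5,0,0,0,0],[2.5,0,0,0,0],[2.5,0,0,0,0],[2.5,0,0,0,0]],
  ],
  newtons=50,
)

```text
time_s: 11.12
ee_pos: [0.4245, -0.309, 0.0817]
orientation: [[0.893, 0.45, -0.0], [0.45, -0.893, 0.0], [-0.0, -0.0, -1.0]]
wrist_force: [0.5, -0.2, 0.3]
grip_width: 0.0249
finger_force: 0.0
```

Request:
apply_moves(
  increments=[
    [[1.5,0,0,0,0],[1.0,0,0,0,0],[0.5,0,0,0,0],[0,0,0,0,0],[0,0,0,0,0],[0,0,0,0,0]],
  ],
)

```text
time_s: 11.88
ee_pos: [0.4245, -0.309, 0.0817]
orientation: [[0.893, 0.45, -0.0], [0.45, -0.893, 0.0], [-0.0, -0.0, -1.0]]
wrist_force: [0.3, 0.5, -1.2]
grip_width: 0.0086
finger_force: 49.9
```

Request:
apply_moves(
  increments=[
    [[0,0,0,-1,0],[0,0,0,-2,0],[0,0,0,-3,0],[0,0,0,-4,0],[0,0,0,-4,0],[0,0,0,-4,0],[0,0,0,-3,0],[0,0,0,-1,0]],
  ],
)

```text
time_s: 12.88
ee_pos: [0.4246, -0.3091, 0.3035]
orientation: [[0.893, 0.45, 0.002], [0.45, -0.893, -0.002], [0.001, 0.003, -1.0]]
wrist_force: [-0.8, -0.1, -3.3]
grip_width: 0.0089
finger_force: 49.9
```

```bash
python3 - <<'E'
from h import *
s=ctrl.read_state(); print(s["grip_width"],s["finger_force"],s["wrist_force"],s["wrist_torque"])
H=np.array([.521,.0878]); a=-.13; q=H-.0296*np.array([np.cos(a),np.sin(a)]); print(q)
rows([(q[0]-.02,q[1],.30,a,18)],0)
p=ctrl.grab_frame("wrist"); save(p,"w6")
E
```

```text
0.008946127242914312 49.93947294278769 [-0.81844631 -0.10681006 -3.25975975] [0.00262082 0.12063146 0.04707966]
[0.49164977 0.09163717]
18
[[[0.0,1.23,-1.87,0.02,1.9],[0.0,1.17,-1.91,0.02,1.9],[0.0,1.11,-1.95,0.02,1.9],[0.0,1.04,-1.98,0.02,1.9],[0.0,0.98,-2.02,0.02,1.9],[0.0,0.91,-2.05,0.02,1.9],[0.0,0.84,-2.08,0.02,1.9],[0.0,0.77,-2.1,0.02,1.9],[0.0,0.7,-2.13,0.02,1.9],[0.0,0.63,-2.15,0.02,1.9],[0.0,0.56,-2.17,0.02,1.9],[0.0,0.49,-2.19,0.02,1.9],[0.0,0.41,-2.2,0.02,1.9],[0.0,0.34,-2.22,0.02,1.9],[0.0,0.27,-2.23,0.02,1.9],[0.0,0.19,-2.23,0.02,1.9],[0.0,0.12,-2.24,0.02,1.9],[0.0,0.04,-2.24,0.02,1.9]]]
```

Request:
apply_moves(
  increments=[
    [[0,1.2,-1.9,0,1.9],[0,1.2,-1.9,0,1.9],[0,1.1,-1.9,0,1.9],[0,1.0,-2.0,0,1.9],[0,1.0,-2.0,0,1.9],[0,0.9,-2.0,0,1.9],[0,0.8,-2.1,0,1.9],[0,0.8,-2.1,0,1.9],[0,0.7,-2.1,0,1.9]],
  ],
)

```text
time_s: 14.05
ee_pos: [0.4474, -0.1088, 0.3004]
orientation: [[0.986, 0.166, -0.002], [0.166, -0.986, 0.001], [-0.002, -0.001, -1.0]]
wrist_force: [-1.0, 0.3, -2.0]
grip_width: 0.0088
finger_force: 49.9
```

Request:
apply_moves(
  increments=[
    [[0,0.6,-2.2,0,1.9],[0,0.6,-2.2,0,1.9],[0,0.5,-2.2,0,1.9],[0,0.4,-2.2,0,1.9],[0,0.3,-2.2,0,1.9],[0,0.3,-2.2,0,1.9],[0,0.2,-2.2,0,1.9],[0,0.1,-2.2,0,1.9],[0,0,-2.2,0,1.9],[0,0,0,0,0]],
  ],
)

```text
time_s: 15.3
ee_pos: [0.4702, 0.0908, 0.3005]
orientation: [[0.992, -0.128, -0.002], [-0.128, -0.992, 0.0], [-0.002, 0.0, -1.0]]
wrist_force: [-0.1, 0.8, -2.2]
grip_width: 0.0087
finger_force: 49.9
```

```bash
python3 - <<'E'
from h import *
np.set_printoptions(precision=4,suppress=True)
p=ctrl.grab_frame("wrist"); P,R,psi=pose(); print(P,psi,R[:,2])
print(proj(p,[[.521,.0878,.153],[P[0]+.0296*np.cos(psi),P[1]+.0296*np.sin(psi),P[2]-.0227]]))
cv2.imwrite("pics/w7.png",p["img"][:,:,::-1])
# ear hole: find wood/dark blob in ear: list saturation near predicted
q=proj(p,[[.521,.0878,.153]])[0]; u0,v0=q.astype(int)
g=cv2.cvtColor(p["img"],cv2.COLOR_RGB2GRAY)
for v in range(v0-24,v0+25,3): print(v," ".join("%3d"%g[v,u] for u in range(u0-36,u0+37,3) ) if 0<=v<384 else "")
print(u0)
E
```

```text
[0.4703 0.0901 0.3007] -0.12906731352813386 [-0.0019 -0.0002 -1.    ]
[[250.4681 127.5614]
 [256.3851 179.7281]]
103  96  93  93  93  97  97 100 163 165 163 164 166 162 160 164 164 163 165 164 155 160 147 149 152 150
106 172 170 173 171 167 164 164 165 165 160 162 163 160 160 164 165 158 161 164 156 156 113 118 118 122
109 167 162 162 161 161 165 160 167 162 161 164 162 161 159 165 165 163 162 166 161 163 162 162 162 162
112 171 171 170 167 172 168 167 166 160 160 163 163 159 162 163 162 163 160 167 162 160 167 158 152 148
115 169 169 166 164 161 160 163 165 161 161 163 163 161 160 164 166 159 162 164 164 170 168 144 140 145
118 155 152 151 151 152 151 151 165 161 161 165 163 143 143 164 165 159 160 165 165 164 166 155 152 148
121 148 150 151 152 153 153 152 163 161 162 159 133 167 129 143 163 158 162 163 165 167 163 162 162 164
124 155 152 152 154 158 157 155 165 162 161 128 165 160 148 148 149 160 162 163 163 162 163 154 152 153
127 147 144 145 148 146 149 154 163 159 161 130 161 154 151 150 156 159 161 166 165 161 165 159 158 157
130 156 156 152 150 149 149 154 163 161 162 141 157 157 139 165 161 155 161 162 158 159 159 158 158 160
133 145 146 145 149 151 152 155 161 159 160 163 140 141 147 151 163 159 164 164 165 165 164 170 166 168
136 153 152 156 160 156 156 156 165 160 164 163 160 157 159 160 162 157 162 162 162 160 160 148 148 152
139 166 164 166 168 168 166 160 163 160 159 165 159 158 160 160 162 156 162 160 165 165 163 157 155 154
142 148 155 150 149 149 150 153 163 162 164 165 160 159 162 162 163 157 161 163 164 167 167 169 165 165
145 159 160 159 158 156 151 148 147 144 145 155 170 173 176 177 171 172 171 176 174 174 173 174 175 174
148 153 154 156 159 166 167 165 165 163 163 160 176 176 177 178 180 179 177 175 172 171 169 168 168 170
151 173 170 170 168 169 166 166 165 168 162 161 173 174 173 174 172 175 177 179 182 177 174 172 171 168
250
```

```bash
cat >> h.py <<'E'
def hole(p,guess,z=.153):
    u,v=proj(p,[[*guess,z]])[0]; r=18; l,t=int(u)-r,int(v)-r
    g=cv2.resize(cv2.cvtColor(p["img"],cv2.COLOR_RGB2GRAY)[t:t+2*r,l:l+2*r],None,fx=6,fy=6,interpolation=cv2.INTER_CUBIC)
    K,R,tt=cam(p); d=(R@np.array([*guess,z])+tt)[2]; rad=.0065*K[0,0]/d*6
    c=cv2.HoughCircles(g,cv2.HOUGH_GRADIENT,1,40,param1=80,param2=12,minRadius=int(rad*.85),maxRadius=int(rad*1.35))
    if c is None: return None
    return [((l+(a+.5)/6-.5,t+(b+.5)/6-.5),rr/rad,atz(p,(l+(a+.5)/6-.5,t+(b+.5)/6-.5),z)[:2]) for a,b,rr in c[0][:3]]
def shackle(p,v0,v1,dv,u0=225,u1=290):
    h=cv2.cvtColor(p["img"],cv2.COLOR_RGB2HSV)
    for v in range(v0,v1,dv):
        m=np.where(h[v,u0:u1,1]<60)[0]; print(v,(m.min()+u0,m.max()+u0,len(m)) if len(m) else None)
E
python3 - <<'E'
from h import *
np.set_printoptions(precision=4,suppress=True)
p=ctrl.grab_frame("wrist")
for x in hole(p,(.521,.0878)): print(x)
shackle(p,160,230,4)
P,R,psi=pose(); T=lambda a,z:[P[0]+a*np.cos(psi),P[1]+a*np.sin(psi),P[2]+z]
print(proj(p,[T(.0346,-.0227),T(.0346,.0),T(.0346,.0123),T(.0116,.0353)]))
E
```

```text
Traceback (most recent call last):
TypeError: 'NoneType' object is not iterable
```

```bash
sed -i 's/param1=80,param2=12/param1=40,param2=6/' h.py; python3 - <<'E'
from h import *
np.set_printoptions(precision=4,suppress=True)
p=ctrl.grab_frame("wrist")
for x in hole(p,(.521,.0878)) or []: print(x)
shackle(p,160,230,4)
P,R,psi=pose(); T=lambda a,z:[P[0]+a*np.cos(psi),P[1]+a*np.sin(psi),P[2]+z]
print(proj(p,[T(.0346,-.0227),T(.0346,.0),T(.0346,.0123),T(.0116,.0353)]))
E
```

```text
((np.float32(250.16667), np.float32(126.833336)), np.float64(1.1997784159513494), array([0.5219, 0.0867]))
((np.float32(258.0), np.float32(126.833336)), np.float64(1.2926183551273986), array([0.521 , 0.0795]))
((np.float32(239.66667), np.float32(119.333336)), np.float64(0.866506643832569), array([0.5299, 0.0954]))
160 None
164 None
168 None
172 (np.int64(250), np.int64(255), 6)
176 (np.int64(246), np.int64(260), 15)
180 (np.int64(245), np.int64(261), 17)
184 (np.int64(244), np.int64(262), 19)
188 (np.int64(244), np.int64(263), 20)
192 (np.int64(243), np.int64(263), 21)
196 (np.int64(239), np.int64(264), 25)
200 (np.int64(236), np.int64(268), 29)
204 (np.int64(238), np.int64(265), 27)
208 (np.int64(234), np.int64(272), 29)
212 (np.int64(227), np.int64(269), 32)
216 (np.int64(225), np.int64(270), 42)
220 (np.int64(225), np.int64(274), 47)
224 (np.int64(225), np.int64(274), 47)
228 (np.int64(225), np.int64(282), 48)
[[255.4717 170.9877]
 [255.8412 180.2128]
 [256.0908 186.4437]
 [256.4176 258.0029]]
```

Request:
apply_moves(
  increments=[
    [[0,0.5,0,2,0],[0,0.6,-0.1,2.5,0],[0,0.6,-0.1,2.5,0],[0,0.5,0,2,0],[0,0,0,1.3,0],[0,0,0,0,0],[0,0,0,0,0]],
  ],
)

```text
time_s: 16.32
ee_pos: [0.493, 0.089, 0.1995]
orientation: [[0.991, -0.13, 0.001], [-0.13, -0.991, -0.0], [0.001, -0.0, -1.0]]
wrist_force: [0.4, -0.8, -2.1]
grip_width: 0.009
finger_force: 49.9
```

```bash
python3 - <<'E'
from h import *
np.set_printoptions(precision=4,suppress=True)
p=ctrl.grab_frame("wrist")
P,R,psi=pose(); print(P,psi); T=lambda a,z:[P[0]+a*np.cos(psi),P[1]+a*np.sin(psi),P[2]+z]
print("tip",T(.0296,-.0227),proj(p,[T(.0346,-.0227),T(.0296,-.0227)]),"hole",proj(p,[[.5217,.0865,.153]]))
g=cv2.cvtColor(p["img"],cv2.COLOR_RGB2GRAY)
for v in range(125,206,4): print(v," ".join("%3d"%g[v,u] for u in range(215,300,3) ))
E
```

```text
[0.493  0.089  0.1996] -0.13059705397675228
tip [np.float64(0.5223606346699531), np.float64(0.08516610476142611), np.float64(0.17687574581365464)] [[254.9355 171.1833]
 [254.9135 180.0257]] hole [[252.7404 172.9602]]
125 135 133 132 134 133 141 172 178 175 173 176 174 173 162 162 147 142 137 151 171 173 173 108 169 168 135 132 130 135
129 134 133 132 132 128 152 174 179 172 177 177 177 175 177 180 174 172 174 174 173 169 174 115 171 172 156 153 156 155
133 119 121 120 121 171 177 174 172 170 172 173 173 172 174 174 174 175 170 173 174 170 171 118 168 166 169 167 171 168
137 175 174 174 176 170 175 172 168 172 171 170 173 168 173 169 171 170 171 168 162 171 171 143 170 163 170 170 171 170
141 161 158 158 163 171 175 171 166 171 170 173 168 165 168 169 172 171 169 167 165 171 171 158 170 164 149 150 150 153
145 157 156 154 157 171 176 170 168 171 169 174 168 169 167 171 169 173 169 168 165 170 173 171 171 137 105 107 108 109
149 160 158 159 161 170 176 168 169 168 169 173 165 166 165 170 168 172 170 167 167 170 173 168 169 170 170 165 169 171
153 149 151 152 153 171 178 168 164 168 169
[... 936 characters left out ...]
 168 169 165 164 171 171 110 103  96  88  91  83 134 167 166 169 171 170 169 168 169 166 169 170 168
189 171 169 168 164 167 170 165 166 170 169 106 124 117 109 101  96 102 167 163 169 172 170 174 173 173 175 181 181 178
193 172 174 171 166 170 170 166 169 169 164 119 126 120 109 101  96  99 168 167 170 168 172 178 179 181 180 179 183 185
197 173 175 175 176 175 175 173  27  20  59 126 148 153 147 140 116  98 113 116 176 174 174 187 187 187 187 188 185 181
201 174 173 174 175 176 181 176  18   8  77 144 151 155 150 138 123 101  11   8 102 168 163 170 167 162 160 164 162 161
205 183 180 179 181 179 178 165  13  12 101 144 153 153 149 142 123 105  13  16  39 165 163 164 164 164 164 164 167 168
```

Image numbers: ear hole centre is at about (252.5,171.5) and the tip disc centre at about u=253.5, so they agree within 1 mm. Lowering the tip into the ear.

Request:
apply_moves(
  increments=[
    [[0,0,-0.05,0.8,0],[0,0.03,0,0.8,0],[0,0,0,0.5,0],[0,0,0,0.4,0],[0,0,0,0.3,0],[0,0,0,0.2,0],[0,0,0,0,0]],
  ],
)

```text
time_s: 17.25
ee_pos: [0.4931, 0.0896, 0.1687]
orientation: [[0.991, -0.13, -0.0], [-0.13, -0.991, -0.0], [-0.0, 0.0, -1.0]]
wrist_force: [-0.1, 0.6, -1.9]
grip_width: 0.0086
finger_force: 49.9
```

Inserted freely (no force). Now drawing the handle on along tool +y.

Request:
apply_moves(
  increments=[
    [[0,0,0.1,0,0],[0,0,0.1,0,0],[0,0,0.1,0,0],[0,0,0.1,0,0],[0,0,0.1,0,0],[0,0,0.1,0,0],[0,0,0.1,0,0],[0,0,0,0,0]],
  ],
)

```text
time_s: 18.25
ee_pos: [0.4921, 0.0826, 0.1687]
orientation: [[0.991, -0.13, -0.0], [-0.13, -0.991, 0.0], [-0.0, 0.0, -1.0]]
wrist_force: [-1.6, 3.1, -0.1]
grip_width: 0.0088
finger_force: 50.0
```

```bash
python3 - <<'E'
from h import *
np.set_printoptions(precision=4,suppress=True)
p=ctrl.grab_frame("wrist"); s=ctrl.read_state()
P,R,psi=pose(); print(P,psi,s["wrist_force"],s["wrist_torque"]); T=lambda a,z:[P[0]+a*np.cos(psi),P[1]+a*np.sin(psi),P[2]+z]
print("tip",T(.0296,-.0227),proj(p,[T(.0346,-.0157),T(.0346,.0),T(.0346,.0123)]))
g=cv2.cvtColor(p["img"],cv2.COLOR_RGB2GRAY)
for v in range(90,206,5): print(v," ".join("%3d"%g[v,u] for u in range(195,320,4) ))
E
```

```text
[0.4921 0.0826 0.1687] -0.13065768090320626 [-2.3672  3.6984  0.1976] [0.6715 0.4907 0.094 ]
tip [np.float64(0.5214480311487593), np.float64(0.07871800699889674), np.float64(0.1460269381940438)] [[255.1421 173.7223]
 [255.3513 180.3309]
 [255.5474 186.5278]]
90 134 138 134 133 138 135 147 161  31  31  31  33  31  26  37  30  30  28  23  22  91 170 136 135 136 130 132 133 132 133 136 136
95 137 134 134 138 136 137 148 161  29  31  34  32  36  29  30  30  27  31  23  17 112 167 135 135 136 132 129 133 133 135 133 137
100 133 133 136 137 136 135 144 162  24  32  39  39  34  34  32  30  26  33  20  19 129 168 132 137 133 132 130 133 132 135 136 135
105 136 136 138 135 134 133 142 163  25  28  32  33  34  31  31  28  29  27  26  19 142 156 133 133 135 134 133 129 135 132 133 131
110 139 138 136 135 135 134 144 160  18  27  35  29  39  38  30  31  30  27  21  21 174 153 132 134 133 132 133 132 133 132 131 131
115 136 136 139 134 133 136 142 161  19  33  38  32  39  35  32  30  33  30  22  15 174 146 133 133 134 133 130 133 133 134 134 128
120 134 135 135 134 135 134 144 176  21  33  26  25
[... 1624 characters left out ...]
 171 172 178 176 177 178 178 176 175 174
185 159 160 159 161 164 166 168 171 167 171 131 157 107  95  85  86 107 167 166 170 171 170 165 167 175 176 177 178 179 179 177 175
190 178 177 178 180 176 163 170 170 166 173 142 124 126 120 108  97  89 169 164 170 170 170 171 173 176 171 170 164 166 169 169 175
195 176 175 179 173 168 167 171 171 168 172 173 121 122 135 127 100  94 169 162 173 171 171 170 175 185 182 180 179 178 175 174 176
200 178 179 176 177 172 166 169 171 164 170 173 121 153 152 149 131 105 171 163 172 172 174 177 176 182 181 182 185 184 184 186 187
205 176 177 176 174 179 164 169 171 166 171 171 131 153 154 146 134 109 168 164 172 171 173 188 186 186 185 179 180 181 178 178 179
```

By the image numbers, the tip is still about 2 mm short of the lug hole, so I'll draw on 2 mm and feel downward.

Request:
apply_moves(
  increments=[
    [[0,0,0.1,0,0],[0,0,0.1,0,0],[0,0,0,0.15,0],[0,0,0,0.15,0],[0,0,0,0.15,0],[0,0,0,0.1,0],[0,0,0,0,0]],
  ],
)

```text
time_s: 19.18
ee_pos: [0.4917, 0.0807, 0.1633]
orientation: [[0.992, -0.13, -0.001], [-0.13, -0.992, -0.0], [-0.001, 0.0, -1.0]]
wrist_force: [-3.6, 4.0, 0.1]
grip_width: 0.0087
finger_force: 50.0
```

Request:
apply_moves(
  increments=[
    [[0,0,0,0.15,0],[0,0,0,0.15,0],[0,0,0,0.15,0],[0,0,0,0.15,0],[0,0,0,0,0]],
  ],
)

```text
time_s: 19.8
ee_pos: [0.4916, 0.0807, 0.1573]
orientation: [[0.992, -0.13, -0.001], [-0.13, -0.992, 0.0], [-0.001, 0.0, -1.0]]
wrist_force: [-3.8, 4.4, 0.9]
grip_width: 0.0087
finger_force: 50.0
```

```bash
python3 - <<'E'
from h import *
np.set_printoptions(precision=4,suppress=True)
p=ctrl.grab_frame("wrist"); s=ctrl.read_state()
P,R,psi=pose(); print(P,s["wrist_force"],s["wrist_torque"]); T=lambda a,z:[P[0]+a*np.cos(psi),P[1]+a*np.sin(psi),P[2]+z]
print(proj(p,[T(.0346,.153-P[2]),T(.0346,.0123),T(.0296,.0353),T(.0116,.0353)]))
g=cv2.cvtColor(p["img"],cv2.COLOR_RGB2GRAY)
for v in range(160,206,3): print(v," ".join("%3d"%g[v,u] for u in range(207,300,3) ))
q=ctrl.grab_frame("scene"); print(proj(q,[[.5215,.079,.153]])); save(q,"s2",(200,140,300,220),8)
E
```

```text
[0.4916 0.0807 0.1573] [-4.5676  3.9676  1.845 ] [0.7835 0.7598 0.142 ]
[[255.282  178.4172]
 [255.5377 186.5562]
 [255.9649 214.3655]
 [255.8079 257.9717]]
160 159 162 174 174 176 170 169 173 170 175 172 168 168 169 167 174 172 171 172 169 169 170 170 173 167 173 172 170 164 164 166
163 159 160 171 174 176 170 169 171 170 175 173 172 168 170 169 173 173 172 175 168 164 168 170 174 169 172 172 170 166 166 163
166 155 160 171 173 175 170 168 168 172 174 172 169 169 171 167 176 173 172 177 170 168 168 173 172 165 173 172 172 179 175 178
169 160 163 174 174 177 170 169 168 174 173 173 168 169 168 167 172 174 173 172 169 167 170 172 172 170 170 175 168 170 174 170
172 165 169 169 173 174 168 171 169 172 173 173 169 168 170 166 172 170 170 174 170 168 169 174 173 170 172 172 158 161 158 158
175 176 175 173 172 176 170 169 170 174 173 174 167 149 142 149 165 173 171 177 170 167 170 173 172 171 174 175 162 164 164 162
178 170 172 169 172 174 170 169 169 173 172 156 126 113 102 100 110 141 170 169 168 167 168 173 171 171 173 171 167 171 171 169
181 156 162 170 173 176 170 169 170 172 159 135
[... 426 characters left out ...]
68 171 171 168 175 164 185 188 182 184
193 176 176 169 171 176 170 169 173 169 137 153 121 128 122 112 105  98  95 169 171 164 168 170 174 170 175 167 177 176 172 169
196 177 175 169 174 176 171 169 167 169 147 107 124 132 141 137 130 106  98 171 170 165 168 172 173 168 174 171 175 178 181 182
199 174 175 170 173 177 169 167 168 172 166 144 130 157 158 153 145 128 104 173 169 167 168 171 172 169 175 171 182 181 180 181
202 174 176 167 169 177 171 166 170 173 173 161 143 154 156 153 144 128 108 145 169 165 168 172 170 171 175 170 182 178 180 182
205 175 175 169 172 175 172 167 171 174 174 167 143 155 155 152 146 130 109 140 168 163 171 172 171 172 175 174 187 187 187 187
[[257.326  174.1138]]
```

Request:
apply_moves(
  increments=[
    [[0,-0.1,0,0.1,0],[0,0,0,0.2,0],[0,0,0,0.2,0],[0,0,0,0.2,0],[0,0,0,0,0]],
  ],
)

```text
time_s: 20.52
ee_pos: [0.491, 0.0807, 0.15]
orientation: [[0.991, -0.13, -0.0], [-0.13, -0.991, -0.0], [-0.0, 0.0, -1.0]]
wrist_force: [0.2, 2.5, -2.1]
grip_width: 0.0087
finger_force: 50.0
```

Request:
apply_moves(
  increments=[
    [[0,0,0,0.3,0],[0,0,0,0.3,0],[0,0,0,0.3,0],[0,0,0,0.3,0],[0,0,0,0.2,0],[0,0,0,0,0]],
  ],
)

```text
time_s: 21.28
ee_pos: [0.4909, 0.0808, 0.1361]
orientation: [[0.991, -0.13, -0.0], [-0.13, -0.991, 0.0], [-0.0, 0.0, -1.0]]
wrist_force: [0.2, 3.4, -0.6]
grip_width: 0.0086
finger_force: 50.0
```

```bash
python3 - <<'E'
from h import *
q=ctrl.grab_frame("scene"); save(q,"s3",(205,130,285,190),10)
E
```

Request:
apply_moves(
  increments=[
    [[0,0,0,0.1,0],[0,0,0,0.1,0],[0,0,0,0.1,0],[0,0,0,0,0]],
  ],
)

```text
time_s: 21.82
ee_pos: [0.4912, 0.0808, 0.1334]
orientation: [[0.991, -0.13, 0.001], [-0.13, -0.991, 0.0], [0.001, -0.0, -1.0]]
wrist_force: [1.2, 3.2, 1.4]
grip_width: 0.0086
finger_force: 50.0
```

Contact at the bend (Fz now +1.4 N), so it is seated. Opening slowly, then withdrawing straight up.

Request:
apply_moves(
  increments=[
    [[1.3,0,0,0,0],[1.8,0,0,0,0],[2.5,0,0,0,0],[4,0,0,0,0],[5,0,0,0,0],[5,0,0,0,0],[5,0,0,0,0],[5,0,0,0,0]],
  ],
)

```text
time_s: 22.82
ee_pos: [0.4909, 0.0808, 0.1332]
orientation: [[0.991, -0.13, -0.0], [-0.13, -0.991, 0.0], [-0.0, -0.0, -1.0]]
wrist_force: [-0.8, -0.7, -0.0]
grip_width: 0.0501
finger_force: 0.0
```

Request:
apply_moves(
  increments=[
    [[5,0,0,-0.5,0],[5,0,0,-1,0],[5,0,0,-2,0],[5,0,0,-3,0],[5,0,0,-4,0],[5,0,0,-5,0],[5,0,0,-4,0],[5,-3,0,-2,0],[5,-3,0,0,0],[5,0,0,0,0]],
  ],
)

```text
time_s: 24.08
ee_pos: [0.4305, 0.0889, 0.3496]
orientation: [[0.992, -0.13, 0.002], [-0.13, -0.992, -0.0], [0.002, -0.0, -1.0]]
wrist_force: [-0.2, -0.9, 1.9]
grip_width: 0.0502
finger_force: 0.0
```

```bash
python3 - <<'E'
from h import *
np.set_printoptions(precision=3,suppress=True)
s=ctrl.read_state(); print(s["time_s"],s["ee_pos"],s["wrist_force"])
a=ctrl.grab_frame("wrist"); b=ctrl.grab_frame("scene")
f=lambda im,s:cv2.resize(im,(400,300)) if s is None else cv2.resize(im[s[1]:s[3],s[0]:s[2]],(400,300),interpolation=cv2.INTER_CUBIC)
A=a["img"][:,:,::-1];B=b["img"][:,:,::-1]
u,v=proj(b,[[.5,.08,.12]])[0].astype(int); x,y=proj(a,[[.51,.08,.14]])[0].astype(int); print(u,v,x,y)
top=np.hstack([f(B,(u-40,v-30,u+40,v+30)),f(A,(max(x-60,0),max(y-45,0),x+60,max(y-45,0)+90))])
bot=np.hstack([f(B,None),f(A,None)])
cv2.imwrite("pics/fin.png",np.vstack([top,bot]))
E
```

```text
24.075 [0.43  0.089 0.35 ] [-0.163 -0.892  1.87 ]
252 180 252 97
```

View pics/fin.png

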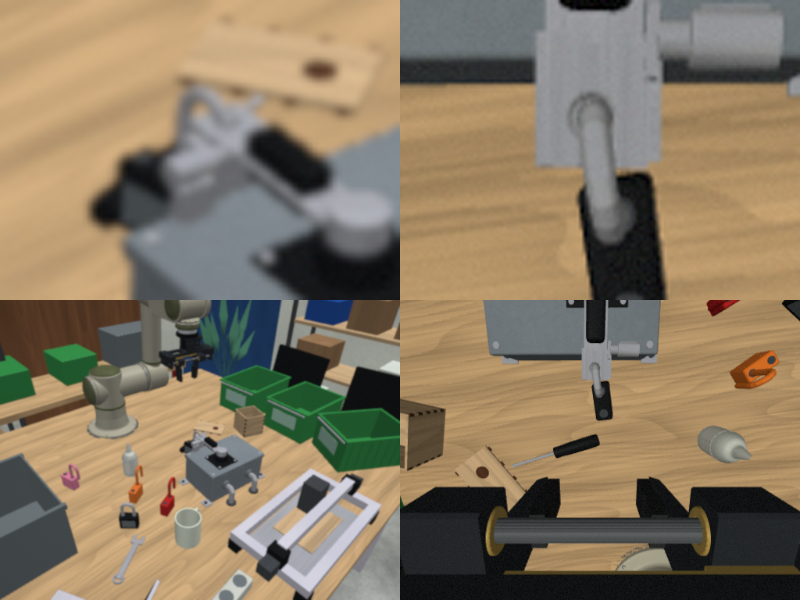

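The final view shows the shackle through the aligned ear and lug (crop (590,110)), the body hanging outside, the handle held home against the buffer, and the gripper clear.

```bash
python3 -c "
from plant import ctrl
print(ctrl.finish_job())"
```

```text
the job is handed in; nothing more can be done
None
```

The isolator handle is at off, the open padlock hangs through both the handle's hole and the lug's hole, the gripper has let go, and the job was handed in at about 24 s of the 72 s allowed (the final picture shows nothing else disturbed; the hand-in gave no verdict).

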